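# Pass a model van through the drying cabinet's two-door hatch

### The job

Put the white ceramic van into the drying cabinet through its hatch: raise the sloping front sash, set the van down gently and upright on the hatch tray, lengthwise front to back and inside the tray's rim, and shut the sash fully. Only then raise the inner gate, slide the tray by its post all the way into the drying side with the van standing on it, and lower the gate fully shut again. The sash and the gate must never both be open, and the other things on the table are to be left where they stand.

Things in the scene. Friction and masses are not known exactly. Their poses are not given: they have to be found in the camera images.
- hatch: White cabinet fixed to the table, 250 mm deep (x), 440 wide (y), 208 high. Origin: on the table under the front sill, mid hatch chamber. +x into the cabinet, away from the robot; +y along its front to the drying side; z up. Offsets below: this frame, mm. Chamber: between an end wall at y -105 and the inner gate at y 105; drying side: y 107 to 315. A 45 mm high filter unit stands on the roof at x 195-245, y 175-305.
- roof_edge (a point): Middle of the chamber's front roof edge, its upper side: hatch (55, 0, 212); underside at z 200. The front slopes from the sill (x 0, z 45) up to it, 19 degrees from vertical. A clear roof covers all from x 55 back, so the tray is reached only through this sloping opening, 194 mm wide, the tool leaning back to the robot (30 to 45 degrees does well). Thin guide bars at y -106 and 106 run up the slope to z 225.
- sash (a joint): Outer door: clear panel 194 x 169 mm that closes the chamber's sloping front. Slides in a straight line up the slope, direction (0.325, 0, 0.946) in the hatch frame. 0 = shut, 0.15 = fully up (m). It weighs 0.4 kg; friction (6 N) holds it wherever it is left; about 10 N raises it, 2 to 3 N down lowers it. May start a little ajar.
- sash_pull (a point): Point on the sash's steel pull, to grip: middle of a round bar 12 mm thick and 60 mm long, lying up the slope, 40 mm off the panel, on the sash's middle line (y 0) near its top. At hatch (6, 0, 186) with the sash shut; moves with the sash.
- gate (a joint): Inner door: upright aluminium plate across y = 105, between chamber and drying side, 4 mm thick. Slides straight up out of the roof. 0 = shut, 0.10 = fully up (m). Weighs 0.25 kg; friction (5 N) holds it where it is left; about 8 N raises it, 3 N down lowers it. Shut, it stops the tray; the van (68 mm high) passes under it above 0.085.
- gate_bar (a point): Middle of the gate's grip: a round steel bar 14 mm thick, 84 mm long along the hatch's x, above the roof, with two 14 mm wide stems under it 30 mm either side of this point. At hatch (105, 105, 238) with the gate shut; moves with it. 30 mm of free air between bar and roof.
- tray (a joint): Steel tray carriage in the hatch, slides along the hatch's +y. 0 = in the chamber (start), 0.215 = fully home in the drying side (m). Friction 2.5 N; stays where it is left.
- tray_floor (a point): Centre of the tray's floor (upper face), axes as the hatch's. At hatch (95, 0, 42) at the start. Inside the rim the floor measures 160 mm (x) by 102 mm (y); rim 8 mm high, 5 mm thick.
- tray_post (a point): Point on the tray's upright post, to grip: black, 16 x 16 mm square, in front of the cabinet, standing from z 21 to z 107; this point lies on its axis 20 mm below its top. At hatch (-55, 100, 87) at the start; moves with the tray.
- van: White ceramic model van, 125 mm long (x), 54 mm wide (y), 68 mm high, 0.25 to 0.5 kg. Flat-sided body, full width up to z 42; above it a cabin 48 mm wide, 75 mm long, centred at x = +12. Wheels are only in relief. Origin: middle of its underside. Either end may point inwards. Loose.
- pumpkin: White ceramic pumpkin, round, 92 mm across, 78 mm high, loose; leave alone. Origin: middle of its underside. The van's and the pumpkin's places may be swapped.
- paint_a: Orange paint bottle, 44 mm across, 130 mm high, loose; leave alone. Origin under its middle.
- paint_b: White paint bottle, 44 mm across, 120 mm high, loose; leave alone. Origin under its middle.
- brushes: Green pot, 76 mm across, 90 mm high, with brushes up to 170 mm high, loose; leave alone. Origin under its middle.
- palette: Green round paint palette, 170 mm across, 10 mm high, loose; leave alone. Origin under its middle.
- water: Clear cup, 72 mm across, 85 mm high, loose; leave alone. Origin under its middle.
There are look-alikes about, which are no part of the job. What is shaped like the van but pink or yellow is not meant.

How it is judged:
By the outcome, as a careful person would: the job done as asked, in the order asked, and still so for the second after the job is handed in, with the robot touching nothing.
It also fails if it takes over 72 s, if anything falls off the work surface, if the arm or the gripper's body presses on something with over 40 N, if the wrist force passes 120 N, or if a joint passes its speed limit or range.

### The arm

A 6-joint arm with a two-finger parallel gripper is mounted at the origin on the work surface. World frame = base frame: x ahead of the robot, y to its left, z up, the work surface at z = 0. Lengths are in mm, angles in rad, forces in N, time in s.
With the tool pointing down it reaches from about 300 to 850 mm from the base axis. Payload 5.4 kg.
Tool frame: the origin (TCP) lies midway between the tips of the shut fingers; the grasp point (between the pads) lies 19 mm behind it (tcp_to_grasp is the distance from the TCP to the grasp point, in mm); z points along the fingers, y is the line along which they close (so a half turn about z gives the same grasp; the last joint's range is limited). The gripper opens to 85 mm and grips with 20 to 120 N. Pads are 22 mm wide; open, the fingers measure 114 mm over their backs; the gripper's body (76 mm by 85 mm) begins 54 mm behind the grasp point. The pads swing forward as they close: fully open they stand 13 mm farther back than shut.
Start: joints at [-1.487, 0.158, 1.597, -0, 1.386, -0.21], TCP at [166.491, -550.352, 231.299] pointing down, gripper open.
Joint ranges: [-2.91, 2.91], [-0.94, 2.29], [0.18, 2.7], [-1.29, 4.43], [0.17, 2.64], [-3, 3]. Speed limits (rad/s): [2.57, 2.57, 3.14, 3.14, 3.14, 3.14].

### API

Orientations are given as a unit quaternion [w, x, y, z].
In Python, from plant import * gives the robot as it stands. The module is installed in compiled form; this text tells all that it offers. Calls block until the motion is done:
- move_to(position, orientation): joint-space move of the TCP to a pose.
- line_to(position, orientation=None, v=150, force_limit=None): straight line of the TCP; orientation=None keeps the orientation; v is the mean speed in mm/s. With force_limit (N) it stops when the force on the tool has changed by that much, and returns True; else False.
- set_joints(angles): joint-space move.
- command_gripper(opening): finger opening in mm; the grip force is fixed at half the most; returns when the fingers have stopped.
- dwell(seconds).
- solve_ik(position, orientation): joint angles nearest the present ones, or None.
- capture(name): name is "scene" or "top"; returns a dict with "image" (480x640x3 uint8, blue, green, red), "fx", "fy", "cx", "cy" (pixels), "rvec" (rotation vector, rad) and "tvec" (3), from world to camera coordinates, as OpenCV has them. Camera axes: x right, y down, z forward; pixel columns grow to the right and rows downward; lengths in mm; the calibration is good to about 2 mm. A picture is of the moment at which its call begins. There is no depth.
A pose or a line that the arm cannot do raises Unreachable and nothing moves.
- job_done(): hands the job in; it is judged then, once.
Readings, each from a call of its own:
- read_time(): time.
- read_qpos(): joint angles.
- read_qvel(): joint speeds.
- read_joint_efforts(): joint torques, N m.
- read_position(): TCP position.
- read_tool_rot(): TCP orientation.
- read_force(): force on the tool from outside, world axes, zero at the start.
- read_ft_torque(): the same for the moment, N m.
- read_width(): finger opening in mm.
- read_grasp_force(): force on a finger pad.
Only numpy, scipy, OpenCV 4.12 (cv2) and the standard library are available. Lean on these libraries where they do the work, as an engineer would, in place of code of your own. Each camera call takes 0.05 s, during which the arm holds its last target. There are 200 camera calls.

## Working session

There is one attempt and no reset: what is moved stays moved. The work goes in short steps, each a Python script; the robot and the scene stay as the last script left them, time stands still between calls to the robot, and variables do not carry over. Pictures are saved under pics/ and viewed, at most 10 in all, crops included, and the job is handed in when it is done.

```bash
mkdir -p pics; python3 - <<'E'
from plant import *
import cv2
for n in("scene","top"):
    c=capture(n); cv2.imwrite(f"pics/{n}0.png",c["image"]); print(n,{k:v for k,v in c.items() if k!="image"})
print(read_time(),read_width(),read_tool_rot())
E
```

```text
scene {'fx': 517.5981677656217, 'fy': 517.5981677656217, 'cx': 321.2135863139778, 'cy': 243.08121946941134, 'rvec': array([ 2.4604889 ,  0.50342377, -0.1450556 ]), 'tvec': array([-480.52533516,   -4.54380951, 1542.28941277])}
top {'fx': 582.8806996061573, 'fy': 582.8806996061573, 'cx': 322.4862724454892, 'cy': 234.82439838025928, 'rvec': array([ 2.17555813, -2.16949515,  0.10635199]), 'tvec': array([  81.11189735,  516.4091273 , 1543.88563705])}
0.1 85.12915714539224 [-8.80878088e-04  9.89227940e-01  1.46380672e-01  7.13909617e-05]
```

View pics/scene0.png

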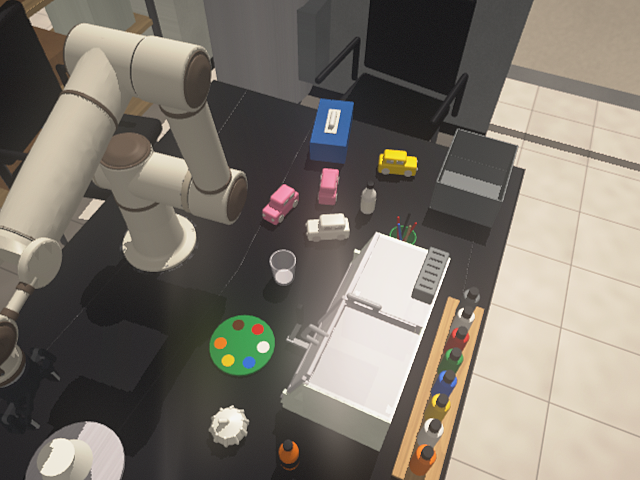

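View pics/top0.png

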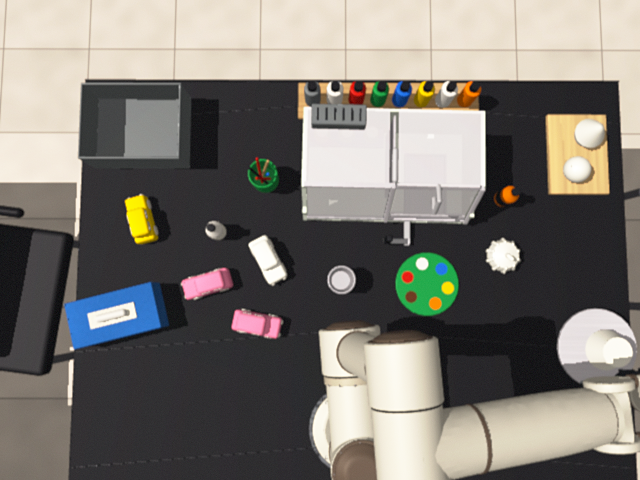

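Van candidates: white van at top (267,260)/scene (327,228). The pink ones at top (207,283) and (257,323), the yellow one at (141,219), and the white pumpkin at (503,256) are ruled out by colour or shape. The hatch spans top (303-485, 108-222), with the drying side on the left (+y). I'll check the choice in a close crop.

```bash
python3 - <<'E'
import cv2
a=cv2.imread("pics/top0.png")[95:290,230:496]; cv2.imwrite("pics/c1.png",cv2.resize(a,None,fx=3,fy=3,interpolation=2))
a=cv2.imread("pics/scene0.png")[200:445,260:460]; cv2.imwrite("pics/c2.png",cv2.resize(a,(480,588),interpolation=2))
E
```

```text
(no output)
```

View pics/c1.png

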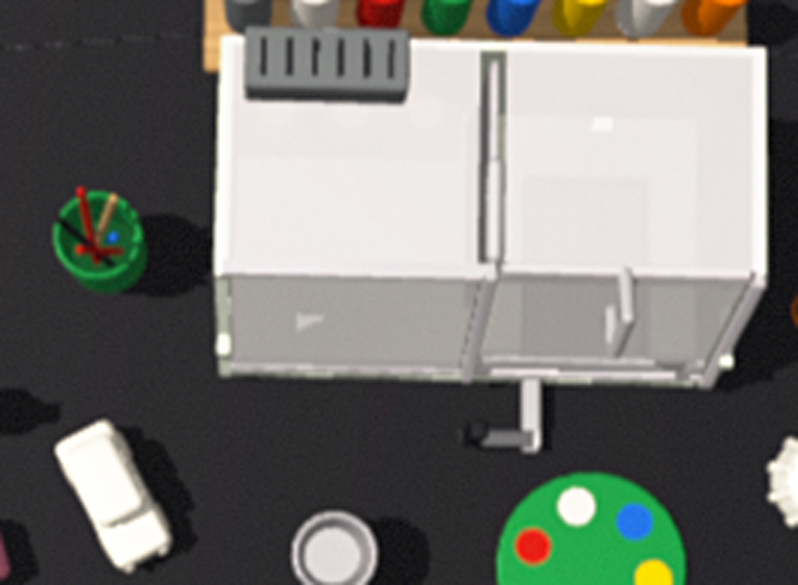

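View pics/c2.png

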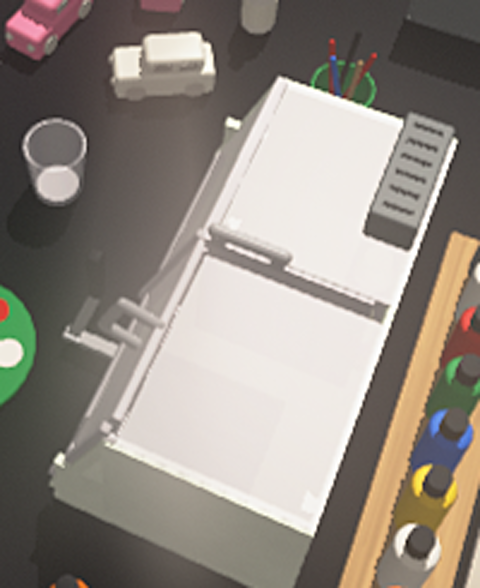

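The close crop confirms the white van (crop ≈(113,495)): cabin present, white, nose direction to be measured. Roof corners and the gate bar are also clear, and the sash looks shut or nearly shut. Next I'll triangulate.

```bash
cat > h.py <<'E'
from plant import *
import cv2, numpy as np
from scipy.spatial.transform import Rotation as R
def cam(c):
    Rm=cv2.Rodrigues(np.array(c["rvec"],float))[0]; K=np.array([[c["fx"],0,c["cx"]],[0,c["fy"],c["cy"]],[0,0,1]]); return K,Rm,np.array(c["tvec"],float)
def ray(c,p,z):
    K,Rm,t=cam(c); o=-Rm.T@t; d=Rm.T@np.linalg.solve(K,[p[0],p[1],1]); return o+d*(z-o[2])/d[2]
def tri(c1,p1,c2,p2):
    P=[(lambda K,Rm,t:K@np.c_[Rm,t])(*cam(c)) for c in(c1,c2)]
    X=cv2.triangulatePoints(P[0],P[1],np.array(p1,float).reshape(2,1),np.array(p2,float).reshape(2,1))[:,0]; return X[:3]/X[3]
def proj(c,X):
    K,Rm,t=cam(c); return cv2.projectPoints(np.array(X,float).reshape(-1,3),np.array(c["rvec"],float),t,K,None)[0][:,0]
E
python3 - <<'E'
from h import *
np.set_printoptions(precision=1,suppress=True)
T=capture("top");S=capture("scene")
tp=lambda u,v:(230+u/3,95+v/3); sp=lambda u,v:(260+u/2.4,200+v/2.4)
for n,a,b in [("FL",(218,272),(285,78)),("BL",(222,37),(455,140)),("BR",(766,47),(312,530)),("FR",(763,285),(112,440)),("barF",(493,262),(212,230)),("barB",(491,165),(289,258))]:
    a=tp(*a);b=sp(*b); print(n,"tri",tri(T,a,S,b),"top",ray(T,a,210),"sc",ray(S,b,210), "z238",ray(T,a,245),ray(S,b,245))
hsv=cv2.cvtColor(T["image"],cv2.COLOR_BGR2HSV); m=((hsv[...,1]<70)&(hsv[...,2]>110)).astype(np.uint8)
m[:,:235]=0;m[:,300:]=0;m[:230]=0;m[292:]=0
cs=cv2.findContours(m,0,1)[0]; c=max(cs,key=cv2.contourArea); print(cv2.minAreaRect(c))
for z in(21,42,68):
    w=np.array([ray(T,p,z)[:2] for p in c[:,0]],np.float32); print(z,cv2.minAreaRect(w))
ims=cv2.resize(T["image"][225:300,225:305],None,fx=6,fy=6,interpolation=2)
k=cv2.resize(S["image"][195:255,290:370],None,fx=6,fy=6,interpolation=2)
cv2.imwrite("pics/van.png",np.vstack([ims,k])[:,:])
E
```

```text
FL tri [618.4 131.4 207.6] top [616.2 130.5 210. ] sc [620.9 130.8 210. ] z238 [609.9 129.3 245. ] [626.3 103.8 245. ]
BL tri [807.9 127.9 207.1] top [808.6 128.4 210. ] sc [806.1 124.5 210. ] z238 [797.3 127.3 245. ] [805.3  97.7 245. ]
BR tri [ 797.8 -309.6  217.4] top [ 801.7 -311.   210. ] sc [ 796.1 -308.   210. ] z238 [ 790.6 -301.   245. ] [ 795.7 -320.2  245. ]
FR tri [ 609.6 -303.4  208. ] top [ 607.  -303.9  210. ] sc [ 612.8 -302.6  210. ] z238 [ 600.9 -294.1  245. ] [ 618.5 -314.9  245. ]
barF tri [620.5 -86.  233.2] top [625.  -88.9 210. ] sc [616.8 -72.7 210. ] z238 [618.4 -84.5 245. ] [622.4 -92.8 245. ]
barB tri [697.7 -85.3 233.1] top [703.8 -88.  210. ] sc [695.1 -72.4 210. ] z238 [695.2 -83.6 245. ] [698.1 -92.5 245. ]
((267.4554443359375, 259.9145812988281), (49.61020278930664, 22.010433197021484), 62.44719314575195)
21 ((448.6627197265625, 230.3597412109375), (133.75157165527344, 59.00048828125), 28.01188850402832)
42 ((447.5398864746094, 228.40121459960938), (131.95726013183594, 58.20899963378906), 28.01189422607422)
68 ((446.14984130859375, 225.9763641357422), (129.7356719970703, 57.22901916503906), 28.01189422607422)
```

```bash
python3 - <<'E'
from h import *
np.set_printoptions(precision=1,suppress=True)
T=capture("top");S=capture("scene")
r=np.deg2rad(-1.2);O=np.array([553,-189.5,0]);M=R.from_euler('z',r).as_matrix()
W=lambda p:O+M@np.array(p,float)
def crop(c,u,v): 
    return cv2.resize(c["image"][v:v+70,u:u+98],(392,280),interpolation=2)
cr=[(T,220,225),(S,280,195),(T,380,175),(S,275,305)]
print(cr[2][1:],cr[3][1:])
im=np.vstack([np.hstack([crop(*cr[0]),crop(*cr[1])]),np.hstack([crop(*cr[2]),crop(*cr[3])])])
cv2.imwrite("pics/q.png",im)
# predictions of features
for n,p in [("pulltop",(6+9.75,0,186+28)),("pullbot",(6-9.75,0,186-28)),("posttop",(-55,100,107)),("sillR",(0,-97,45)),("roofedge",(55,0,212))]:
    print(n,W(p),proj(T,W(p)),proj(S,W(p)))
E
```

```text
(380, 175) (275, 305)
pulltop [ 568.7 -189.8  214. ] [[437.2 205.5]] [[309.  329.6]]
pullbot [ 549.3 -189.4  158. ] [[432.7 216.6]] [[301.4 337.7]]
posttop [500.1 -88.4 107. ] [[389.6 238.2]] [[300.3 305.9]]
sillR [ 551.  -286.5   45. ] [[461.1 221.5]] [[286.1 393.6]]
roofedge [ 608.  -190.7  212. ] [[437.1 189.3]] [[325.3 336.8]]
```

View pics/q.png

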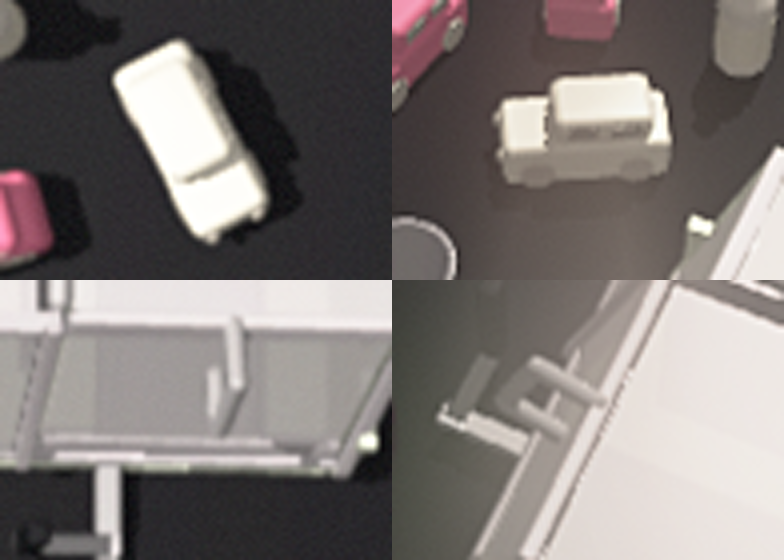

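Van (top ≈(267,260)): the cabin is toward the far end and the bonnet toward the robot. Pull bar ends are at top (439.5,201.3)/(435.5,212.5) and scene (310.3,325)/(302,335), higher than predicted for shut, so the sash is probably a little ajar. Post cap is at top (387.5,240).

```bash
cat >> h.py <<'E'
yaw=np.deg2rad(-1.2);O=np.array([553,-189.5,0]);M=R.from_euler('z',yaw).as_matrix()
W=lambda p:O+M@np.array(p,float)
H=lambda w:M.T@(np.array(w)-O)
def ori(a,psi,s=1):
    "tool z leaning a deg forward along heading psi(deg); s flips y"
    a,psi=np.deg2rad([a,psi]); z=np.array([np.cos(psi)*np.sin(a),np.sin(psi)*np.sin(a),-np.cos(a)]); y=s*np.array([np.sin(psi),-np.cos(psi),0])
    q=R.from_matrix(np.c_[np.cross(y,z),y,z]).as_quat(); return q[[3,0,1,2]],z
def pose(g,a,psi,s=1,back=0):
    "TCP pose with grasp point at world g, retreated by back along the tool"
    q,z=ori(a,psi,s); return np.array(g)+z*(19-back),q
E
python3 - <<'E'
from h import *
np.set_printoptions(precision=2,suppress=True)
T=capture("top");S=capture("scene")
for a,b in [((439.5,201.3),(310.3,325)),((435.5,212.5),(302,335))]:
    w=tri(T,a,S,b); print("pull",w,H(w))
def van(c,box,z):
    hsv=cv2.cvtColor(c["image"],cv2.COLOR_BGR2HSV); m=((hsv[...,1]<70)&(hsv[...,2]>110)).astype(np.uint8); k=np.zeros_like(m);u,v,u2,v2=box;k[v:v2,u:u2]=m[v:v2,u:u2]
    ct=max(cv2.findContours(k,0,1)[0],key=cv2.contourArea); (r)=cv2.minAreaRect(ct); M_=cv2.moments(ct); return (M_['m10']/M_['m00'],M_['m01']/M_['m00'])
a=van(T,(240,230,300,292),0);b=van(S,(300,205,355,250),0); print("van",a,b,tri(T,a,S,b),ray(T,a,40),ray(S,b,35))
hd=-1.2
for n,g,A,ps in [("pull",W((10,0,196)),35,hd),("pullup",W((55,0,328)),35,hd),("van",(434,221,30),43,28),("place",W((80,0,72)),43,hd),("placeout",W((-60,0,230)),43,hd),("bar",W((105,105,238)),0,hd),("barup",W((105,105,338)),0,hd),("post",W((-55,100,87)),0,hd),("posthome",W((-55,315,87)),0,hd)]:
    for s in(1,-1): 
        p,q=pose(g,A,ps,s); j=solve_ik(p,q); print(n,s,None if j is None else np.array(j))
E
```

```text
pull [ 573.64 -190.42  240.99] [ 20.65  -0.49 240.99]
pull [ 554.79 -192.52  182.13] [  1.85  -2.98 182.13]
van (267.09376059681244, 259.5069515089861) (327.8936386768448, 227.25614927905002) [447.83 229.83  28.53] [448.48 229.41  40.  ] [448.06 224.11  35.  ]
pull 1 [-0.71 -0.09  2.07  0.57  0.75  0.54]
pull -1 [-0.71 -0.09  2.07  0.57  0.75 -2.6 ]
pullup 1 [-0.65 -0.11  1.82  0.42  0.96  0.78]
pullup -1 [-0.65 -0.11  1.82  0.42  0.96 -2.36]
van 1 [ 0.04 -0.02  2.52  1.75  0.31 -0.53]
van -1 [ 0.04 -0.02  2.52  1.75  0.31  2.62]
place 1 [-0.66  0.29  2.02  1.18  0.46 -0.06]
place -1 None
placeout 1 [-0.9  -0.39  2.29  0.77  0.86  0.29]
placeout -1 [-0.9  -0.39  2.29  0.77  0.86 -2.86]
bar 1 [-0.31  0.4   1.33 -0.    1.41  1.28]
bar -1 [-0.31  0.4   1.33 -0.    1.41 -1.86]
barup 1 [-0.31  0.36  1.19 -0.    1.6   1.28]
barup -1 [-0.31  0.36  1.19 -0.    1.6  -1.86]
post 1 [-0.41  0.18  1.92 -0.    1.04  1.18]
post -1 [-0.41  0.18  1.92 -0.    1.04 -1.96]
posthome 1 [ 0.01  0.21  1.88 -0.    1.05  1.6 ]
posthome -1 [ 0.01  0.21  1.88 -0.    1.05 -1.54]
```

```bash
sed -i 's/O=np.array(\[553,-189.5,0\])/O=np.array([551.5,-190,0])/' h.py; python3 - <<'E'
from h import *
np.set_printoptions(precision=1,suppress=True)
g=W((14.8,0,211.6)); hd=-1.2
p,q=pose(g,35,hd,back=110); move_to(p,q); print(read_time(),read_force())
p,_=pose(g,35,hd); print(line_to(p,v=120,force_limit=15),H(read_position()),H(p))
command_gripper(0); print("w",read_width(),read_grasp_force(),read_force())
d=M@np.array([.325,0,.946])
print(line_to(p+d*126,v=120,force_limit=30),(read_position()-p)@d,read_force(),read_width(),read_time())
T=capture("top");S=capture("scene")
a=cv2.resize(T["image"][130:270,370:510],(560,560));b=cv2.resize(S["image"][270:410,270:330],(240,560));cv2.imwrite("pics/r.png",np.hstack([a,b]))
E
```

```text
2.2083 [-0.6  0.   0.7]
False [ 25.9  -0.4 196.8] [ 25.7  -0.  196. ]
w 10.052539303773552 58.414737582206726 [-3.6 -4.2  1.5]
False 123.0650881188729 [-0.1 -6.3 -6.1] 10.091452885074078 5.15
```

View pics/r.png

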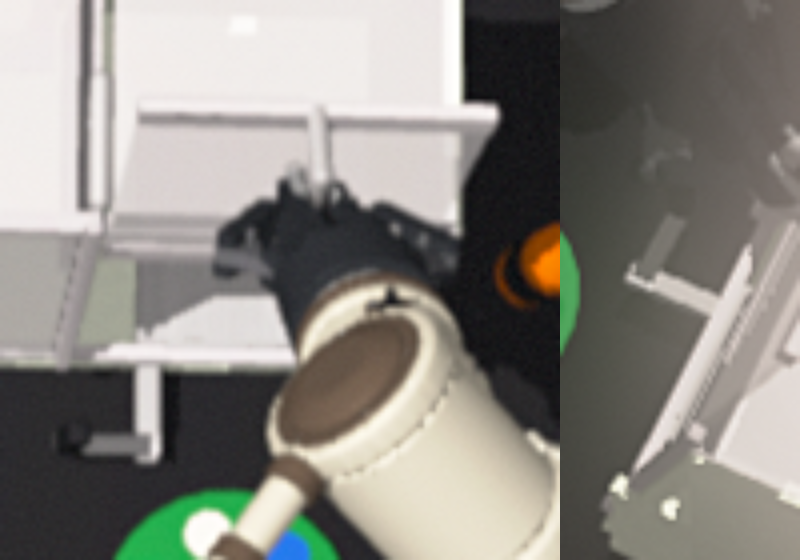

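The sash is at about 0.15, since the hand stalled 3 mm short at the stop. Chamber open at front, post at crop (70,440). Next is the van.

```bash
python3 - <<'E'
from h import *
np.set_printoptions(precision=2,suppress=True)
hd=-1.2;A=43
g=np.array([434.3,221.7,30.])
for w in[(-120,0,100),(65,0,88),(77,0,72)]: print(solve_ik(*pose(W(w),A,hd)))
command_gripper(85)
p0=read_position(); line_to(p0-ori(35,hd)[1]*90,v=200); 
p,q=pose(g,A,28,back=110); move_to(p,q); print(read_time())
p,_=pose(g,A,28,back=-4); print(line_to(p,v=150,force_limit=15),read_position()-p,read_force())
command_gripper(0); print("w",read_width(),read_grasp_force(),read_force())
line_to(read_position()+[0,0,25],v=60); print(read_force(),read_width(),read_time())
T=capture("top");S=capture("scene")
a=cv2.resize(T["image"][200:340,220:360],(560,560));b=cv2.resize(S["image"][180:320,260:320],(240,560));cv2.imwrite("pics/s.png",np.hstack([a,b]))
E
```

```text
[-1.07 -0.27  2.51  1.02  0.77 -0.2 ]
[-0.68  0.22  2.07  1.13  0.48 -0.03]
[-0.67  0.28  2.03  1.18  0.46 -0.07]Traceback (most recent call last):
  File "<stdin>", line 8, in <module>
plant.Unreachable: the arm cannot take that pose within its joint ranges
```

```bash
python3 - <<'E'
from h import *
np.set_printoptions(precision=2,suppress=True)
A=43
g=np.array([434.3,221.7,30.])
p,q=pose(g,A,28,back=-4)
for u in(150,100): print(u,solve_ik(p+[0,0,u],q))
move_to(p+[0,0,100],q); print(read_time())
print(line_to(p,v=130,force_limit=15),read_position()-p,read_force())
command_gripper(0); print("w",read_width(),read_grasp_force(),read_force())
line_to(read_position()+[0,0,25],v=60); print(read_force(),read_width(),read_time())
T=capture("top");S=capture("scene")
a=cv2.resize(T["image"][200:340,220:360],(560,560));b=cv2.resize(S["image"][180:320,290:350],(240,560));cv2.imwrite("pics/s.png",np.hstack([a,b]))
E
```

```text
150 [ 0.04 -0.51  2.49  0.6   0.55  0.71]
100 [ 0.04 -0.38  2.52  0.8   0.42  0.48]
8.4167
False [ 0.58 -0.18  0.41] [ 0.42 -0.01  0.45]
w 53.47149167100877 63.24106693267822 [-3.64 -1.37  6.96]
[ 0.67  0.39 -3.86] 53.48484838999578 10.55
```

View pics/s.png

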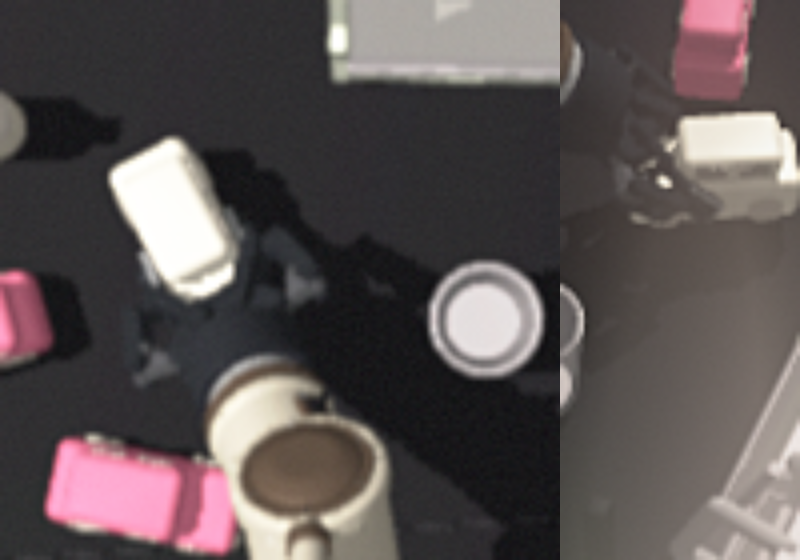

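The van is gripped level at crop (175,215), 0.39 kg by force. Carry it in.

```bash
python3 - <<'E'
from h import *
np.set_printoptions(precision=2,suppress=True)
hd=-1.2;A=43
line_to(read_position()+[0,0,115],v=200)
P=lambda w:pose(W(w),A,hd,back=-4)
p,q=P((-115,0,190)); print(solve_ik(p,q)); move_to(p,q); print(read_time(),read_force(),read_width())
line_to(P((-110,0,102))[0],v=200)
print(line_to(P((62,0,89))[0],v=130,force_limit=20),H(read_position()))
print(line_to(P((77,0,76))[0],v=60,force_limit=20),read_force())
print(line_to(P((77,0,66))[0],v=15,force_limit=3),H(read_position())-H(P((77,0,72))[0]),read_force(),read_time())
T=capture("top");S=capture("scene")
a=cv2.resize(T["image"][150:270,380:480],(500,600));b=cv2.resize(S["image"][290:410,280:340],(300,600));cv2.imwrite("pics/t.png",np.hstack([a,b]))
E
```

```text
[-1.05 -0.49  2.45  0.82  0.92  0.11]
13.4417 [-0.55 -0.23 -4.52] 53.49937878249503
False [77.17  0.04 72.  ]
False [-0.1   0.8  -3.94]
True [ 0.26 -0.24  0.65] [ 1.01 -0.09  2.61] 16.3833
```

View pics/t.png

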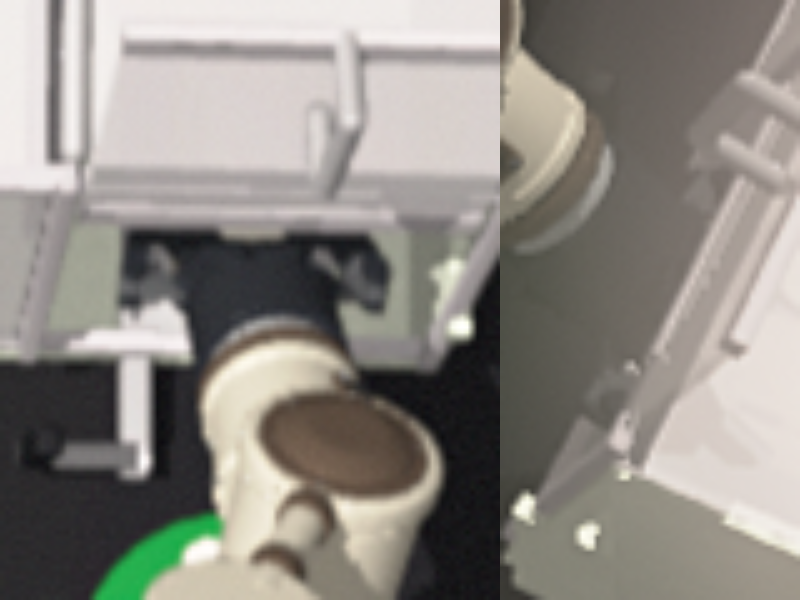

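Van seated at the expected height: contact at grasp z≈72.7, with its tail visible at crop (255,232) in the middle of the opening. Release, back out and check the placing.

```bash
python3 - <<'E'
from h import *
np.set_printoptions(precision=2,suppress=True)
hd=-1.2;A=43
command_gripper(65); print(read_width(),read_force())
z=ori(A,hd)[1]; line_to(read_position()-z*75,v=150)
line_to(read_position()+M@np.array([-130,0,10]),v=250)
p,q=pose(W((14.8,0,211.6))+M@np.array([.325,0,.946])*123,35,hd,back=110); move_to(p,q)
print(read_time(),read_force())
T=capture("top");S=capture("scene")
a=cv2.resize(T["image"][170:240,390:490],(500,350));b=cv2.resize(S["image"][290:410,270:370],(300,360))[:350];cv2.imwrite("pics/u.png",np.hstack([a,b]))
for n,w in [("floor corners",[(15,-51,42),(15,51,42),(175,51,42),(175,-51,42)]),("van",[(32,-27,84),(32,27,84)])]: print(n,[(x-[390,170])*5 for x in proj(T,[W(v) for v in w])])
E
```

```text
64.67699307043448 [-0.03  0.2   0.35]
19.2417 [-0.33 -0.9  -0.9 ]
floor corners [array([268.97, 231.  ]), array([ 78.06, 226.48]), array([ 81.  , -67.66]), array([270.04, -63.2 ])]
van [array([239.81, 187.16]), array([136.07, 184.7 ])]
```

View pics/u.png

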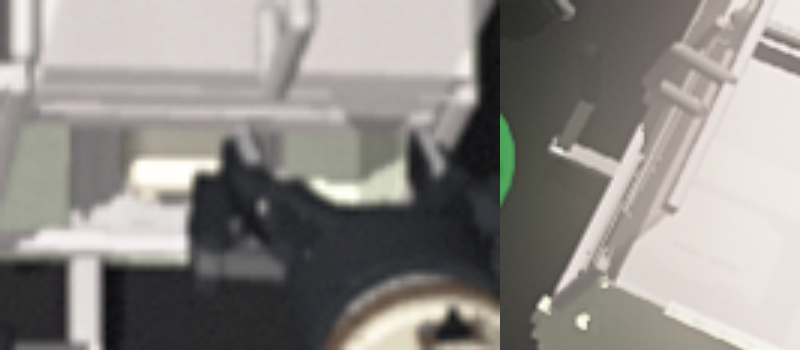

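The van stands on the tray: its near end is at crop (131→~235,160-198) against a predicted left edge of 136, and it's inside the rim. Close the sash.

```bash
python3 - <<'E'
from h import *
np.set_printoptions(precision=2,suppress=True)
hd=-1.2; d=M@np.array([.325,0,.946])
command_gripper(60)
p,q=pose(W((14.8,0,211.6))+d*123,35,hd)
print(line_to(p,v=130,force_limit=15)); command_gripper(0); print(read_width(),read_grasp_force(),read_force())
p1=read_position()
print(line_to(p1-d*140,v=130,force_limit=25))
print(line_to(p1-d*156,v=40,force_limit=14),(read_position()-p1)@d,H(read_position()),read_force(),read_width(),read_time())
T=capture("top");S=capture("scene")
a=cv2.resize(T["image"][150:270,370:490],(480,480));b=cv2.resize(S["image"][290:410,270:340],(280,480));cv2.imwrite("pics/v.png",np.hstack([a,b]))
E
```

```text
False
10.370630138262015 58.51945996284485 [-4.56 -3.32  3.39]
False
True -142.61789450430595 [ 19.21  -1.   178.29] [ 1.44 -1.59  0.14] 9.963623997524484 22.525
```

```bash
python3 - <<'E'
from h import *
np.set_printoptions(precision=2,suppress=True)
d=M@np.array([.325,0,.946])
p1=read_position()
for k in range(5):
    print(line_to(p1-d*3*(k+1),v=25,force_limit=25),(read_position()-p1)@d,H(read_position()),read_force(),read_width(),read_time())
    if -(read_position()-p1)@d < 3*(k+1)-2.5: break
T=capture("top");S=capture("scene")
a=cv2.resize(T["image"][150:270,370:490],(480,480));b=cv2.resize(S["image"][290:410,270:340],(280,480));cv2.imwrite("pics/v.png",np.hstack([a,b]))
E
```

```text
False -2.6504375324063694 [ 18.38  -0.96 175.77] [-1.84 -0.28  3.14] 10.333554018961276 22.875
True -3.1763660100531905 [ 18.26  -0.99 175.25] [-4.45  1.02  5.32] 10.197515355557913 23.0833
```

```bash
python3 - <<'E'
from h import *
np.set_printoptions(precision=2,suppress=True)
d=M@np.array([.325,0,.946])
p1=read_position()
for k in (4,):
    print(line_to(p1-d*k,v=15,force_limit=30),(read_position()-p1)@d,H(read_position()),read_force(),read_force()@d,read_width(),read_time())
command_gripper(60); z=ori(35,-1.2)[1]; line_to(read_position()-z*110,v=250)
line_to(read_position()+M@np.array([-60,90,120]),v=250)
print(read_time(),read_force())
T=capture("top");S=capture("scene")
cv2.imwrite("pics/T2.png",T["image"]);cv2.imwrite("pics/S2.png",S["image"])
a=cv2.resize(T["image"][150:270,370:490],(480,480));b=cv2.resize(S["image"][290:410,270:340],(280,480));cv2.imwrite("pics/v.png",np.hstack([a,b]))
sh=[W((6+9.75,0,186+28)),W((6-9.75,0,186-28))]
print((proj(T,sh)-[370,150])*4,(proj(S,sh)-[270,290])*4+[480,0])
E
```

```text
False -0.024835910342672154 [ 18.42  -1.04 175.18] [-14.93   5.34  21.66] 15.601639246349896 10.054205922355877 23.5667
25.4833 [ 0.42 -0.19 -0.64]
[[269.75 224.42]
 [251.67 268.89]] [[633.21 158.37]
 [602.91 190.42]]
```

View pics/v.png

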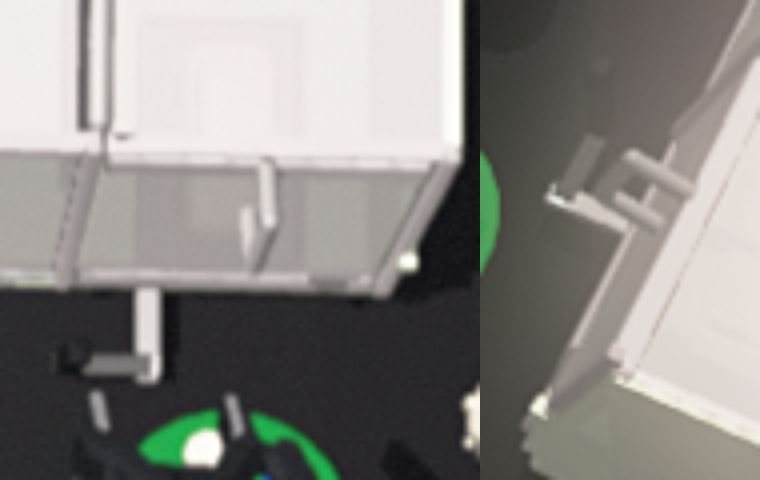

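Sash is shut: a 15.6 N push gave no motion, and the pull bar at crop (272,224)-(258,272) matches the shut prediction. Now the gate.

```bash
python3 - <<'E'
from h import *
np.set_printoptions(precision=2,suppress=True)
hd=-1.2; up=np.array([0,0,1.])
g=W((105,105,241)); p,q=pose(g,0,hd)
move_to(p+up*70,q); print(read_time(),read_force())
print(line_to(p,v=110,force_limit=12),read_position()-p); command_gripper(0); print(read_width(),read_grasp_force(),read_force())
p1=read_position()
print(line_to(p1+up*103,v=90,force_limit=30),read_position()-p1,read_force(),read_width(),read_time())
E
```

```text
26.7917 [-0.23  0.14  0.41]
False [ 0.42 -0.24  1.12]
11.95816436318013 58.60749542713165 [-0.37 -4.02  2.89]
False [ -0.22   0.03 100.23] [  4.01  -3.64 -12.04] 11.6758435305976 29.375
```

```bash
python3 - <<'E'
from h import *
np.set_printoptions(precision=2,suppress=True)
hd=-1.2; up=np.array([0,0,1.])
command_gripper(50); line_to(read_position()+up*45,v=200)
zz=read_position()[2]
p,q=pose(W((-55,100,87)),0,hd)
line_to(np.array([p[0],p[1],zz]),v=300)
command_gripper(85)
line_to(p+up*50,v=250); print(read_time())
print(line_to(p,v=120,force_limit=10),read_position()-p); command_gripper(0); print(read_width(),read_grasp_force(),read_force(),H(read_position()))
if 12<read_width()<20:
    p1=read_position(); ey=M@np.array([0,1.,0])
    print(line_to(p1+ey*205,v=90,force_limit=25),H(read_position()),read_force())
    print(line_to(p1+ey*219,v=40,force_limit=15),H(read_position()),read_force(),read_width(),read_time())
E
```

```text
32.5083
False [ 0.57 -0.25  0.73]
14.938442297955746 58.497567772865295 [-0.84 -0.32  2.67] [-54.86  99.84  68.36]
False [-54.72 304.79  68.38] [ 1.43 -0.92  2.4 ]
True [-54.72 314.05  68.31] [-0.93 -4.54  4.32] 15.508700163588625 36.4667
```

```bash
python3 - <<'E'
from h import *
np.set_printoptions(precision=2,suppress=True)
hd=-1.2; up=np.array([0,0,1.]); ey=M@np.array([0,1.,0])
print(line_to(read_position()+ey*3.5,v=15,force_limit=25),H(read_position()),read_force())
command_gripper(40); line_to(read_position()+up*60,v=150); T0=capture("top"); cv2.imwrite("pics/T3.png",T0["image"])
g=W((105,105,341)); p,q=pose(g,0,hd)
line_to(np.array([*read_position()[:2],p[2]+45]),v=300)
line_to(p+up*45,q,v=250); print(read_time(),read_force())
command_gripper(60)
print(line_to(p,v=110,force_limit=12),read_position()-p); command_gripper(0); print(read_width(),read_grasp_force(),read_force())
p1=read_position()
print(line_to(p1-up*92,v=90,force_limit=30),read_position()-p1)
print(line_to(p1-up*106,v=25,force_limit=30),read_position()-p1,read_position()-pose(W((105,105,241)),0,hd)[0],read_force(),read_width(),read_time())
E
```

```text
False [-54.61 314.18  68.31] [  0.28 -20.81   3.58]
40.0167 [-0.19 -0.6  -0.67]
False [ 0.02 -0.04  0.25]
11.783078753836474 58.615960478782654 [-0.29 -4.23  2.58]
False [ -0.08   0.04 -93.39]
True [  0.05  -0.04 -99.89] [ 0.32 -1.06  0.98] [-1.45  0.49  4.95] 12.035090524756384 43.0583
```

```bash
python3 - <<'E'
from h import *
np.set_printoptions(precision=2,suppress=True)
hd=-1.2; up=np.array([0,0,1.])
p=read_position(); print(line_to(p-up*4,v=15,force_limit=35),read_position()-p,read_force())
command_gripper(60); line_to(read_position()+up*80,v=200)
line_to(read_position()+M@np.array([-220,-60,60]),v=300); print(read_time(),read_force())
T=capture("top");S=capture("scene"); cv2.imwrite("pics/T4.png",T["image"]);cv2.imwrite("pics/S4.png",S["image"])
a=cv2.imread("pics/top0.png");s=cv2.imread("pics/scene0.png");G=lambda i:cv2.cvtColor(i,6).astype(int)
# displacement of gate bar / other things: patch match against first picture
def sh(ref,im,u,v,r=9):
    t=ref[v-r:v+r,u-r:u+r]; w=im[v-r-12:v+r+12,u-r-12:u+r+12]; m=cv2.matchTemplate(w,t,cv2.TM_CCOEFF_NORMED); _,x,_,l=cv2.minMaxLoc(m); return (l[0]-12,l[1]-12,round(x,2))
for n,X in [("gatebarF",W((65,105,245))),("gatebarB",W((145,105,245)))]:
    for nm,c,ref in(("T",T,a),("S",S,s)):
        u,v=proj(c,X)[0].astype(int); print(n,nm,sh(ref,c["image"],u,v))
for n,(u,v) in dict(pumpkin=(503,256),orange=(508,195),whiteb=(215,230),brush=(263,175),palette=(428,283),cup=(341,280),pinkA=(207,283),pinkB=(257,323),yellow=(141,219)).items(): print(n,sh(a,T["image"],u,v,16))
# van in the drying side: differences against the start
d=np.abs(G(T["image"])-G(a)); m=(d>8).astype(np.uint8)
box=proj(T,[W((20,160,60)),W((180,270,60))]); u0,u1=sorted(box[:,0].astype(int)); v0,v1=sorted(box[:,1].astype(int)); print(u0,u1,v0,v1,"van pred",proj(T,[W((x,y,42+h)) for x,y,h in((32,188,42),(32,242,42),(157,188,42),(157,242,42))]).tolist())
for r in range(v0-3,v1+4,3): print(r,' '.join('%4d'%x for x in (G(T["image"])-G(a))[r,u0-4:u1+5:3]))
E
```

```text
False [ 0.17 -0.02 -0.2 ] [-7.45 -1.86 17.63]
45.4833 [ 0.58 -0.1  -0.25]
gatebarF T (0, 0, 0.84)
gatebarF S (0, 0, 0.97)
gatebarB T (0, 0, 1.0)
gatebarB S (0, 0, 1.0)
pumpkin (-12, -5, 0.41)
orange (0, 0, 1.0)
whiteb (0, 0, 1.0)
brush (0, 0, 1.0)
palette (0, 0, 0.73)
cup (0, 0, 1.0)
pinkA (0, 0, 1.0)
pinkB (0, 0, 1.0)
yellow (0, 0, 1.0)
325 365 151 211 van pred [[355.3564276804823, 205.47778848705846], [334.61197992249197, 204.98712005248115], [356.22505048191124, 158.2906818562077], [335.64404775806923, 157.80531544274547]]
148    2    3    2    1    1    3    2    2    2    1    1    4    2    3    2    2    2
151    2    1   -1   -1    1    1   -1    0    2    0   -1    1    1    1    3    2    0
154    2    0   -3   -3   -4   -5   -2   -4   -4   -4   -5   -5   -4   -4   -5   -1    2
157    2    1   -3   -2   -3   -3   -3   -5   -5   -2   -2   -3   -3   -4   -3   -3    3
160    2    0   -3   -2   -4   -1    0    2    1    1    1   -1   -3   -3   -2   -1    2
163    1    1   -3   -3   -4    1    1   -1    1    1    2    0   -4   -4   -3    0    2
166    2    0   -4   -4   -3   -2 
[... 778 characters left out ...]
-4   -7   -5   -4    4    5    5    6    3    4    2   -8   -6   -6    0    2
196    1   -1   -5   -6   -2    2    8    7    6    3    4    4   -4   -5   -6    0    3
199    1   19   -1   -3   -2    0    5   10    7    5    4    0   -5   -6   -8    0    4
202    3   -3   -4  -42  -33   -7    5    6    7    5    4   -3   -6   -4   -6    3    0
205    4   -6   -5   -8   -4   -2   -2    0    2   -1    1   -1   -5   -6  -10    3    5
208    2   -6   -7   -6   -3   -6   -3   -3   -4   -4   -6   -5   -5   -2   -9    1    2
211    3   -4   -7   -5   -2   -4   -7   -4   -5   -5   -2   -4   -5   -6   -7    4    3
214    5    2   -1    2   -3   -2   -4   -5   -1   -8   -3   -5   -6   -6   -8    1    2
```

```bash
python3 - <<'E'
from h import *
s=cv2.imread("pics/scene0.png");S=cv2.imread("pics/S4.png");v2=cv2.imread("pics/S2.png")
def sh(ref,im,u,v,r):
    t=ref[v-r:v+r,u-r:u+r]; w=im[v-r-12:v+r+12,u-r-12:u+r+12]; m=cv2.matchTemplate(w,t,cv2.TM_CCOEFF_NORMED); _,x,_,l=cv2.minMaxLoc(m); return l[0]-12,l[1]-12,round(x,2)
print("pumpkin",sh(s,S,228,425,18),"palette",sh(s,S,242,345,30),"orange",sh(s,S,288,452,14),"pull vs shut",sh(v2,S,306,333,10))
t=read_time()
if sh(s,S,228,425,18)[2]>.8: job_done(); print("handed in",t)
E
```

```text
pumpkin (0, 0, 0.79) palette (0, 0, 1.0) orange (0, 0, 1.0) pull vs shut (0, 0, 0.78)
```

```bash
python3 -c "
from plant import *
job_done(); print(read_time())"
```

```text
the job is handed in; nothing more can be done
the job is handed in; nothing more can be done
```

The van is on the tray, fully home in the drying side, and the sash and gate are both shut. They were never open together, the other things show no movement in the images (the pumpkin and pull matches were only fair), and I handed it in at about 45.5 s.

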